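# Put the stacked weld test pieces back into their fitted trays

### The job

The weld inspection exercise is over: take the stack of four steel test pieces apart and set each one down gently in the tray made for its shape and size, lying flat inside the rim, the T-joint and the pipe piece standing upright as they do now. Do not drop or tip any piece, and leave the standing torch and the coffee cup where they are.

Things in the scene. Friction and masses are not known exactly. Their poses are not given: they have to be found in the camera images.
- long_plate_c (a point): Centre of the long butt-weld plate, the bottom of the stack: dark steel, 170 (x) x 56 (y) x 12 (z) mm, about 0.89 kg, a ground-flush weld stripe along its x. Point is half-way up (6 mm above its underside). x along the length, z up. It lies on the table.
- short_plate_c (a point): Centre of the short butt-weld plate that lies on the long plate: grey steel, 126 (x) x 48 (y) x 12 (z) mm, about 0.57 kg, with a 10 mm wide, 2 mm proud weld bead across it (along y) at its middle. Point is half-way up the plate (6 mm above its underside). x along the length, z up. When it is in the stack its underside is 12 mm above the table (and those of the two pieces on it 24 mm) and its sides stand about 4 mm inside those of the long plate.
- tee_c (a point): T-joint piece, standing on one end of the short plate: grey steel, foot 58 (x) x 38 (y) x 8 (z) mm with an upright web along x, 58 mm long, 10 mm thick in y, from 8 to 62 mm above the underside; weld fillets along both sides of the web's root reach 13 mm above the underside. About 0.38 kg. The point is the centre of the web, 35 mm above the underside; take it by the web, across y. z up.
- pipe_c (a point): Pipe test piece, standing on end on the other end of the short plate, about 70 mm from the T-joint piece, centre to centre. Grey steel tube, outside diameter 48 mm, wall 5 mm, 56 mm tall, a thin weld ring round its middle. About 0.30 kg. Point on the axis half-way up (28 mm above the underside). z up the axis.
- long_tray: Tray for the long plate: fixed grey plastic with a black lining, inside 188 (x) x 74 (y) mm, walls 6 mm, floor 4 mm above the table, rim 5 mm above the floor (9 mm above the table); in the middle of each long side the rim has a 76 mm wide gap for the fingers. Origin at the centre of its underside, on the table; x along its length.
- short_tray: Tray for the short plate: as the long tray, inside 144 (x) x 66 (y) mm, the same finger gaps of 76 mm in the long sides. Origin at the centre of its underside, on the table; x along its length.
- tee_tray: Tray for the T-joint piece: as the others, inside 76 (x) x 56 (y) mm, rim closed all round. Origin at the centre of its underside, on the table; x along its length.
- round_tray: Tray for the pipe piece: square grey plate 92 x 92 mm, 4 mm thick, with a round rim on it, inside diameter 66 mm, wall 6 mm, 5 mm above the floor (9 mm above the table), black lining. Origin at the centre of its underside, on the table.
- torch: Black torch standing on its head, 132 mm tall, 37 mm across at the foot, 0.16 kg; not to be disturbed. Origin at the centre of its foot on the table.
- cup: White paper coffee cup, 85 mm tall, 76 mm across the rim; not to be disturbed. Origin at the centre of its foot on the table.
Mind the look-alikes: they are no part of the job. What is shaped like the part that bears tee_c but red is not meant.

How it is judged:
At the end, for the whole second after the job is handed in: Each piece rests in its own tray: centre within 12 mm of the tray's centre, underside within 2.5 mm of its floor, level within 0.06 rad, plates turned within 0.25 rad and the T-joint within 0.4 rad of the tray's length, all at rest (x of long_plate_c in the frame of long_tray between -0.012 and 0.012 m and y of long_plate_c in the frame of long_tray between -0.012 and 0.012 m and angle between the x axis of long_plate_c and the x axis of long_tray, either way round below 0.25 rad and z of long_plate_c in the frame of long_tray between 0.0075 and 0.0125 m and angle between each of long_plate_c, short_plate_c, tee_c, pipe_c's own z axis and vertical below 0.06 rad and linear speed of each of long_plate, short_plate, tee, pipe below 0.02 m/s and angular speed of each of long_plate, short_plate, tee, pipe below 0.15 rad/s and x of short_plate_c in the frame of short_tray between -0.012 and 0.012 m and y of short_plate_c in the frame of short_tray between -0.012 and 0.012 m and angle between the x axis of short_plate_c and the x axis of short_tray, either way round below 0.25 rad and z of short_plate_c in the frame of short_tray between 0.0075 and 0.0125 m and x of tee_c in the frame of tee_tray between -0.012 and 0.012 m and y of tee_c in the frame of tee_tray between -0.012 and 0.012 m and angle between the x axis of tee_c and the x axis of tee_tray, either way round below 0.4 rad and z of tee_c in the frame of tee_tray between 0.0365 and 0.0415 m and horizontal distance between pipe_c and round_tray below 0.012 m and z of pipe_c in the frame of round_tray between 0.0295 and 0.0345 m); the robot touches nothing.
It fails at once if a test piece is tipped by more than about 30 degrees (angle between any of long_plate_c, short_plate_c, tee_c, pipe_c's own z axis and vertical above 0.52 rad).
It fails at once if the standing torch is knocked (shifted by more than 20 mm or tilted) (distance of torch from where it was at the start of the episode above 0.02 m or angle between torch's own z axis and vertical above 0.25 rad).
It fails at once if the coffee cup is knocked (shifted by more than 20 mm or tilted) (distance of cup from where it was at the start of the episode above 0.02 m or angle between cup's own z axis and vertical above 0.25 rad).
It fails at once if a test piece is dropped from more than about 20 mm or knocked away (faster than 0.5 m/s with no finger on it) ((linear speed of long_plate above 0.5 m/s and contact force between long_plate and the fingers below 0.05 N) or (linear speed of short_plate above 0.5 m/s and contact force between short_plate and the fingers below 0.05 N) or (linear speed of tee above 0.5 m/s and contact force between tee and the fingers below 0.05 N) or (linear speed of pipe above 0.5 m/s and contact force between pipe and the fingers below 0.05 N)).
It also fails if it takes over 144 s, if anything falls off the work surface, if the arm or the gripper's body presses on something with over 40 N, if the wrist force passes 120 N, or if a joint passes its speed limit or range.

### The arm

A 6-joint arm with a two-finger parallel gripper is mounted at the origin on the work surface. World frame = base frame: x ahead of the robot, y to its left, z up, the work surface at z = 0. Lengths are in m, angles in rad, forces in N, time in s.
With the tool pointing down it reaches from about 0.375 to 0.925 m from the base axis. Payload 5.7 kg.
Tool frame: the origin (TCP) lies midway between the tips of the shut fingers; the grasp point (between the pads) lies 19 mm behind it; z points along the fingers, y is the line along which they close (so a half turn about z gives the same grasp; the last joint's range is limited). The gripper opens to 88 mm and grips with 3 to 60 N. Pads are 20 mm wide; open, the fingers measure 115 mm over their backs; the gripper's body (75 mm by 178 mm) begins 61 mm behind the grasp point.
Start: joints at [1.155, 0.359, 1.51, -0, 1.272, -0.115], TCP at [0.178, 0.573, 0.223] pointing down, gripper open.
Joint ranges: [-2.97, 2.97], [-1.01, 2.36], [0.21, 2.38], [-0.96, 4.11], [0.2, 2.71], [-2.98, 2.98]. Speed limits (rad/s): [2.39, 2.39, 3.14, 3.14, 3.14, 3.14].

### API

Orientations are given as a unit quaternion [x, y, z, w].
In Python, from bench import move_ptp, servo_line, goto_joints, move_gripper, sleep, inverse_kinematics, capture, PlanningError, close_job, spot_in, silhouettes, current_clock, current_joint_pos, current_qvel, current_joint_torque, current_position, current_orientation, current_force, current_torque, current_finger_gap, current_grip_force gives the robot as it stands. Calls block until the motion is done:
- move_ptp(position, orientation): joint-space move of the TCP to a pose.
- servo_line(position, orientation=None, rate=0.15, contact_N=None): straight line of the TCP; orientation=None keeps the orientation; rate is the mean speed in m/s. With contact_N (N) it stops when the force on the tool has changed by that much, and returns True; else False.
- goto_joints(angles): joint-space move.
- move_gripper(opening): finger opening in m; the grip force is fixed at half the most; returns when the fingers have stopped.
- sleep(seconds).
- inverse_kinematics(position, orientation): joint angles nearest the present ones, or None.
- capture(name): name is "scene" or "side" or "wrist"; returns a dict with "image" (400x640x3 uint8, blue, green, red), "range_z" (400x640 float32, m along the optical axis (not along the pixel's ray), 0 where there is no reading), "intrinsics" (3x3 intrinsics, pixels), "k1" (the pictures are not rectified: a ray, as slopes to the right and down, at radius r is drawn at 1 + k1 r^2 times it, then the intrinsics apply), "R" (3x3) and "t" (3): a world point X has camera coordinates R X + t. Camera axes: x right, y down, z forward; pixel columns grow to the right and rows downward; lengths in m; the calibration is good to about 2 mm. A picture is of the moment at which its call begins.
A pose or a line that the arm cannot do raises PlanningError and nothing moves.
- close_job(): hands the job in; it is judged then, once.
Trained networks look in the newest picture that a camera, given by its name, has taken for a name from the list of things; names that differ only in an ending like _2 or _b are one class to them, and where a whole thing is asked for, a point or a joint stands for the part that bears it (a point fixed in the world has none). Each returns a list of dicts, best first, with "conf" (0 to 1); they miss things now and then, are a little off and sometimes report something else, mostly with a low value. They report only what shows in the picture. A call takes as long as a camera call. They do not tell look-alikes from the thing itself.
- spot_in(camera, query): "xy" ([column, row] in pixels, amid what is visible of it).
- silhouettes(camera, query): "region" (400x640 bool, what is visible of it) and "xy" ([column, row] in pixels, amid what is visible of it).
Readings, each from a call of its own:
- current_clock(): time.
- current_joint_pos(): joint angles.
- current_qvel(): joint speeds.
- current_joint_torque(): joint torques, N m.
- current_position(): TCP position.
- current_orientation(): TCP orientation.
- current_force(): force on the tool from outside, world axes, zero at the start.
- current_torque(): the same for the moment, N m.
- current_finger_gap(): finger opening in m.
- current_grip_force(): force on a finger pad.
Only numpy, scipy, OpenCV 4.12 (cv2) and the standard library are available. Lean on these libraries where they do the work, as an engineer would, in place of code of your own. Each camera call takes 0.05 s, during which the arm holds its last target. There are 200 camera calls.

## Working session

There is one attempt and no reset: what is moved stays moved. The work goes in short steps, each a Python script; the robot and the scene stay as the last script left them, time stands still between calls to the robot, and variables do not carry over. Pictures are saved under pics/ and viewed, at most 14 in all, crops included, and the job is handed in when it is done.

```bash
mkdir -p pics
cat > h.py <<'E'
import numpy as np, cv2
from bench import *
def world(c, uv, z=None, depth=None):
    K=c["intrinsics"]; k=c["k1"]
    d=np.array([(uv[0]-K[0,2])/K[0,0],(uv[1]-K[1,2])/K[1,1]]); u=d.copy()
    for _ in range(20): u=d/(1+k*(u@u))
    r=np.array([u[0],u[1],1.]); R=np.array(c["R"]);t=np.array(c["t"])
    o=-R.T@t; w=R.T@r
    s=depth if depth is not None else (z-o[2])/w[2]
    return o+s*w
def cloud(c):
    K=c["intrinsics"]; k=c["k1"]; h,w=c["range_z"].shape
    U,V=np.meshgrid(np.arange(w),np.arange(h))
    d=np.stack([(U-K[0,2])/K[0,0],(V-K[1,2])/K[1,1]],-1); u=d.copy()
    for _ in range(20): u=d/(1+k*(u**2).sum(-1,keepdims=True))
    z=c["range_z"][...,None]
    P=np.concatenate([u*z,z],-1)-np.array(c["t"])
    P=P@np.array(c["R"]); P[c["range_z"]<=0]=np.nan
    return P
def down(yaw):  # tool z down, tool y (closing) at angle yaw+90deg => tool x at yaw
    from scipy.spatial.transform import Rotation as Ro
    c,s=np.cos(yaw),np.sin(yaw)
    return Ro.from_matrix(np.array([[c,s,0],[s,-c,0],[0,0,-1]])).as_quat()
E
python3 - <<'E'
from h import *
np.set_printoptions(precision=4,suppress=True)
print(current_clock(),current_orientation())
for n in("scene","side","wrist"):
    c=capture(n); cv2.imwrite(f"pics/{n}0.png",c["image"]); np.save(f"{n}0.npy",c,allow_pickle=True)
    P=cloud(c); print(n,-np.array(c["R"]).T@c["t"])
    for q in["long_plate_c","short_plate_c","tee_c","pipe_c","long_tray","short_tray","tee_tray","round_tray","torch","cup"]:
        for d in silhouettes(n,q):
            m=d["region"]; p=P[m]; print(q,round(d["conf"],2),np.round(d["xy"]),m.sum(),np.nanmedian(p,0),np.nanpercentile(p[:,2],[2,98]))
E
```

```text
0.0 [ 0.1498  0.9887 -0.0009 -0.0003]
scene [1.2349 0.0306 0.712 ]
long_plate_c 0.7 [240. 229.] 559 [ 0.6385 -0.1721  0.0102] [-0.0007  0.0135]
short_plate_c 0.79 [227. 223.] 374 [ 0.6434 -0.2099  0.022 ] [0.0108 0.0269]
tee_c 0.58 [354. 190.] 287 [0.5243 0.1088 0.0105] [0.0001 0.0623]
tee_c 0.56 [205. 222.] 668 [ 0.6552 -0.2432  0.0518] [0.0069 0.086 ]
tee_c 0.47 [400. 223.] 1063 [0.6273 0.2162 0.0034] [0.0005 0.009 ]
pipe_c 0.69 [234. 210.] 559 [ 0.6276 -0.1814  0.0611] [0.0258 0.0803]
long_tray 0.96 [447. 176.] 1589 [0.464  0.3698 0.0033] [-0.0006  0.009 ]
short_tray 0.79 [179. 179.] 1188 [ 0.4492 -0.3742  0.0037] [-0.001   0.0091]
tee_tray 0.9 [311. 197.] 653 [ 0.5247 -0.0055  0.0039] [0.     0.0095]
round_tray 0.97 [401. 221.] 1125 [0.6256 0.2177 0.0033] [-0.0017  0.0089]
round_tray 0.52 [445. 178.] 1695 [0.4618 0.3699 0.0032] [-0.0019  0.0091]
torch 0.87 [324. 237.] 608 [0.7271 0.0156 0.0711] [0.0034 0.1339]
torch 0.52 [312. 195.] 612 [ 0.5247 -0.0035  0.0039] [0.0006 0.0096]
cup 0.88 [493. 229.] 1388 [0.6988 0.4055 0.0553] [0.0005 0.0841]
side [0.5087 0.7392 0.9757]
long_plate
[... 248 characters left out ...]
-0.2372  0.0531] [0.0274 0.087 ]
pipe_c 0.88 [324. 159.] 453 [ 0.6134 -0.1673  0.0603] [0.0217 0.0812]
long_tray 0.6 [388. 131.] 982 [ 0.4434 -0.3705  0.0044] [-0.0005  0.0105]
long_tray 0.57 [373. 374.] 4042 [0.4482 0.3695 0.0045] [0.0003 0.0106]
short_tray 0.77 [388. 131.] 974 [ 0.4408 -0.3704  0.0044] [-0.0006  0.0104]
tee_tray 0.71 [353. 229.] 808 [ 0.5202 -0.0022  0.0044] [-0.      0.0112]
round_tray 0.7 [298. 302.] 1484 [0.6206 0.221  0.0051] [0.0006 0.011 ]
torch 0.74 [272. 215.] 550 [0.7113 0.0273 0.0667] [-0.0004  0.1346]
cup 0.74 [245. 369.] 1527 [0.6969 0.3967 0.044 ] [0.0013 0.0861]
wrist [0.0964 0.598  0.3843]
long_tray 0.7 [244. 381.] 2752 [0.4465 0.3722 0.0041] [0.0023 0.0086]
```

View pics/scene0.png

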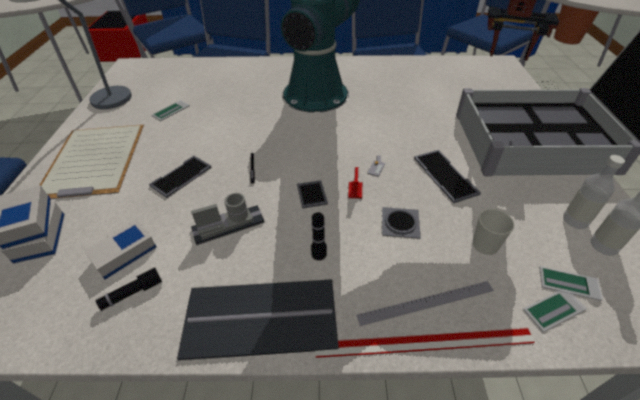

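View pics/side0.png

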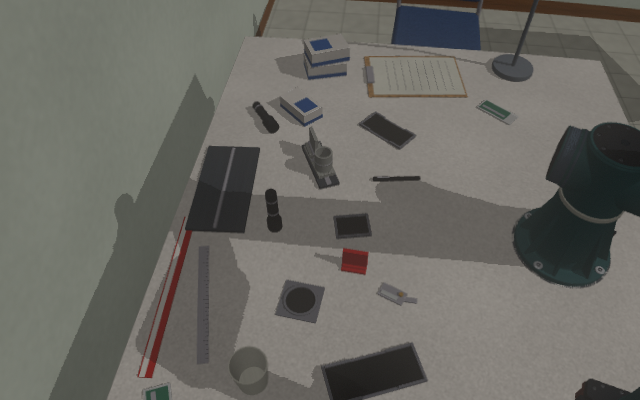

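The scene view shows the stack at (227,222), with the grey T-joint at about (205,215) and the pipe at (235,208). The red T at (354,185) is the look-alike, so I'll ignore it. The trays are at (447,176) long, (180,177) short, (312,194) tee and (401,221) round. The torch is at (319,237) and the cup at (493,229). The side view agrees. Next I'll fit the tray poses and look at the stack from the wrist.

```bash
cat > trays.py <<'E'
from h import *
def fit(c,reg,z0=-1,z1=.02):
    P=cloud(c); m=cv2.dilate(reg.astype(np.uint8),np.ones((3,3)))>0
    p=P[m]; p=p[(p[:,2]>z0)&(p[:,2]<z1)]
    (cx,cy),(w,h),a=cv2.minAreaRect(p[:,:2].astype(np.float32))
    if w<h: w,h,a=h,w,a+90
    a=(a+90)%180-90
    return cx,cy,w,h,np.radians(a)
E
python3 - <<'E'
from trays import *
np.set_printoptions(precision=4,suppress=True)
def do(n,qs,z0=.0025):
    c=capture(n)
    for q in qs:
        for d in silhouettes(n,q)[:1]:
            print(n,q,round(d["conf"],2),np.array(fit(c,d["region"],z0)))
    return c
T=["long_tray","short_tray","tee_tray","round_tray"]
do("scene",T);do("side",T)
c=np.load("wrist0.npy",allow_pickle=True).item(); print("wrist axis",np.array(c["R"])[2])
# go look at the stack: cam stands 85mm behind the TCP
y0=-0.6
q=down(y0+np.pi) 
for yaw in(-.3,-.3+np.pi,.3,.3+np.pi):
    print(yaw,inverse_kinematics([.57,-.17,.27],down(yaw)))
E
```

```text
scene long_tray 0.65 [0.4524 0.3683 0.2028 0.091  0.3616]
scene short_tray 0.65 [ 0.4456 -0.3727  0.1578  0.0829 -0.6461]
scene tee_tray 0.76 [ 0.5236 -0.0052  0.0913  0.0681  0.2048]
scene round_tray 0.71 [ 0.624   0.2164  0.093   0.0907 -0.1094]
side long_tray 0.67 [0.45   0.3683 0.2051 0.0911 0.3581]
side short_tray 0.95 [ 0.4422 -0.377   0.1706  0.0963 -0.6522]
side tee_tray 0.86 [ 0.5226 -0.0063  0.0928  0.0825  0.1342]
side round_tray 0.6 [ 0.6234  0.2188  0.0975  0.0962 -0.0793]
wrist axis [ 0.2918 -0.0914 -0.9521]
-0.3 [-0.4059  0.3133  1.4585 -0.      1.3698  1.4649]
2.8415926535897933 [-0.4059  0.3133  1.4585 -0.      1.3698 -1.6767]
0.3 [-0.4059  0.3133  1.4585 -0.      1.3698  0.8649]
3.441592653589793 [-0.4059  0.3133  1.4585 -0.      1.3698 -2.2767]
```

Run:
```python
from trays import *
np.set_printoptions(precision=4,suppress=True)
move_ptp([.616,-.16,.28],down(2.0))
c=capture("wrist"); cv2.imwrite("pics/w1.png",c["image"]); np.save("w1.npy",c,allow_pickle=True)
P=cloud(c); print(current_clock(),current_position())
def rect(p):
    (cx,cy),(w,h),a=cv2.minAreaRect(p[:,:2].astype(np.float32))
    if w<h: w,h,a=h,w,a+90
    return np.array([cx,cy,w,h,np.radians(a%180)])
S=[("tee_c",.070,.1),("pipe_c",.070,.1),("short_plate_c",.018,.03),("long_plate_c",.006,.016)]
for q,a,b in S:
    for d in silhouettes("wrist",q):
        p=P[d["region"]]; p=p[(p[:,2]>a)&(p[:,2]<b)]
        print(q,round(d["conf"],2),d["xy"],len(p),rect(p) if len(p)>3 else "",np.nanmedian(p[:,2]) if len(p) else "")
near=np.linalg.norm(P[...,:2]-[.637,-.205],axis=-1)<.12
for a,b in((.081,.1),(.07,.084),(.018,.1),(.006,.1)):
    p=P[near&(P[...,2]>a)&(P[...,2]<b)]; print(a,b,len(p),rect(p),p.mean(0))
```

```text
5.2 [ 0.6161 -0.1591  0.28  ]
tee_c 0.96 [315.6, 231.1] 414 [ 0.646  -0.2431  0.0583  0.01    1.9606] 0.08546043408543139
pipe_c 0.75 [307.5, 191.3] 619 [ 0.6123 -0.1811  0.0464  0.0461  1.9936] 0.07926812545572871
short_plate_c 0.71 [308.0, 186.1] 1010 [ 0.6279 -0.2124  0.1244  0.0477  2.0385] 0.02380640739005308
long_plate_c 0.85 [307.6, 147.6] 1289 [ 0.6255 -0.2082  0.1695  0.0556  1.9971] 0.011837331916781543
0.081 0.1 410 [ 0.6239 -0.2175  0.1211  0.0419  1.8678] [ 0.6437 -0.239   0.0853]
0.07 0.084 663 [ 0.6207 -0.2145  0.115   0.0471  1.8088] [ 0.6138 -0.1831  0.0784]
0.018 0.1 3719 [ 0.6289 -0.2138  0.1278  0.0481  2.0421] [ 0.6261 -0.2072  0.0468]
0.006 0.1 5265 [ 0.6256 -0.2082  0.1695  0.0561  1.9982] [ 0.6214 -0.1975  0.0365]
```

View pics/w1.png

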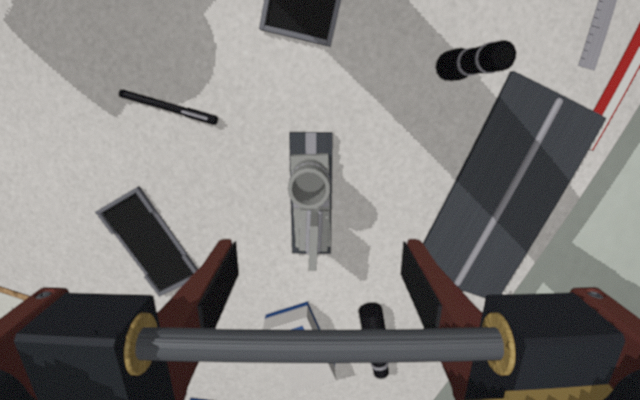

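The wrist view shows the whole stack at (310,190): tee web at (315,240), pipe at (309,186). All fitted sizes match the given ones and the tee–pipe distance is 70.6 mm, so the tee goes first.

```bash
cat > pp.py <<'E'
from trays import *
np.set_printoptions(precision=4,suppress=True)
def pick(x,y,yaw,z,up=.2,clear=.14,op=.088):
    move_gripper(op)
    move_ptp([x,y,clear],down(yaw))
    print("down contact",servo_line([x,y,z],rate=.1,contact_N=8))
    move_gripper(0.0); print("gap",current_finger_gap(),"grip",current_grip_force(),current_position())
    servo_line([x,y,z+.03],rate=.05); servo_line([x,y,up],rate=.15)
    print("lifted gap",current_finger_gap(),"F",np.array(current_force()),current_clock())
def look(name,q,z0=.0025):
    c=capture("wrist"); cv2.imwrite(f"pics/{name}.png",c["image"]); 
    for d in silhouettes("wrist",q)[:2]: print(q,round(d["conf"],2),d["xy"],np.array(fit(c,d["region"],z0,.02)))
    return c
def place(x,y,yaw,z,op,up=.2):
    o=down(yaw)
    servo_line([x,y,z+.02],o,rate=.15)
    print("touch",servo_line([x,y,z-.004],o,rate=.03,contact_N=4),current_position(),"want",z)
    move_gripper(op); servo_line([x,y,z+.08],o,rate=.12); print(current_clock())
E
python3 - <<'E'
from pp import *
pick(.646,-.2431,1.9606,.045)
move_ptp([.523,-.0055,.2],down(.17+np.pi))
look("w2","tee_tray"); print(current_clock())
E
```

```text
down contact False
gap 0.009776522638776944 grip 29.999716579914093 [ 0.6461 -0.2431  0.045 ]
lifted gap 0.009874994226800094 F [-0.5627 -0.4672 -3.1608] 10.325
tee_tray 0.91 [321.0, 161.9] [ 0.5134 -0.005   0.0745  0.0683  0.1998]
11.4667
```

View pics/w2.png

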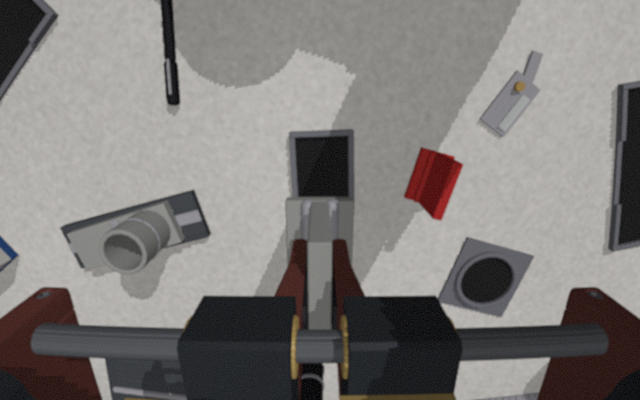

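The tee is held upright at (320,240). The visible part of the tray at (321,165) puts its centre at about (0.521,-0.004), yaw 0.2. I'll place it, then take the pipe.

Run:
```python
from pp import *
place(.5215,-.0045,.195+np.pi,.0252,.04)
c=look("w3","round_tray")
servo_line([.5215,-.0045,.17],rate=.2); 
pick(.6125,-.1812,2.04,.024+.032-.019,clear=.125)
move_ptp([.58,.21,.2],down(2.04)); look("w4","round_tray",-.01); print(current_clock())
```

```text
touch True [ 0.5213 -0.0044  0.0247] want 0.0252
14.7833
round_tray 0.92 [530.9, 312.5] [0.6085 0.2319 0.1279 0.0607 0.6452]
down contact False
gap 0.048343904109145554 grip 30.000155864981934 [ 0.6126 -0.1812  0.0371]
lifted gap 0.048514727071515905 F [-0.2485  0.5337 -3.6571] 20.7333
round_tray 0.96 [356.7, 177.6] [ 0.6209  0.2168  0.0969  0.0963 -0.1216]
22.2917
```

View pics/w4.png

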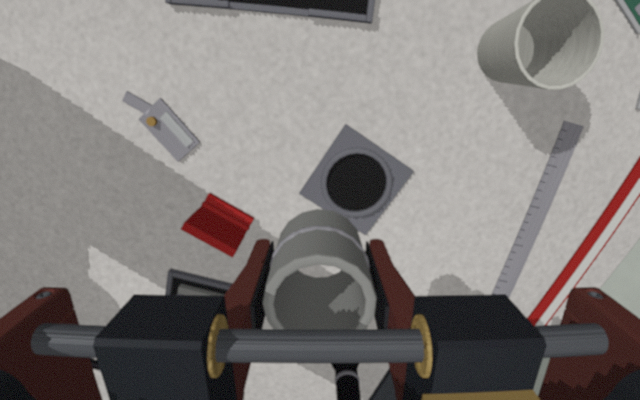

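The pipe is held upright at (318,270) and the round tray is clear at (357,180). Its centre is about (0.622,0.217), consistent across all three cameras. I'll place it, then look at the plates.

Run:
```python
from pp import *
place(.622,.2172,2.04,.0172,.066)
move_ptp([.60,-.15,.25],down(2.04))
c=look("w5","long_plate_c",.006); P=cloud(c)
near=np.linalg.norm(P[...,:2]-[.626,-.208],axis=-1)<.12
for a in(.018,.006):
    p=P[near&(P[...,2]>a)]; (q,w,t)=cv2.minAreaRect(p[:,:2].astype(np.float32)); print(a,q,w,np.radians(t),np.median(p[:,2]))
for d in silhouettes("wrist","short_tray")[:2]: print(round(d["conf"],2),d["xy"],np.array(fit(c,d["region"])))
print(current_clock())
```

```text
touch True [0.6217 0.2171 0.0169] want 0.0172
25.5417
long_plate_c 0.82 [318.9, 165.6] [ 0.6257 -0.2083  0.1698  0.0561 -1.1446]
0.018 (0.6212300062179565, -0.1920342743396759) (0.15010294318199158, 0.16609615087509155) 0.47299974686171575 0.34588467720796706
0.006 (0.6255052089691162, -0.20038841664791107) (0.15010294318199158, 0.18486498296260834) 0.47299974686171575 0.34561299622586883
0.62 [140.7, 250.3] [ 0.4422 -0.3772  0.1646  0.0921 -0.6396]
27.1667
```

View pics/w5.png

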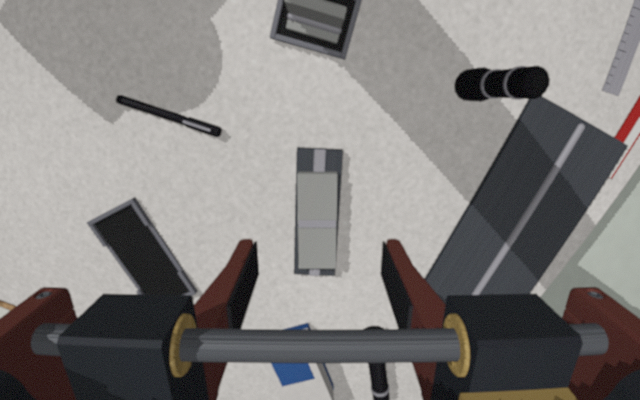

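The short plate is at (317,220), lying on the long plate and slightly turned. The pipe no longer shows here, and the tee is in its tray at (318,20). The fit agrees with the earlier one, so I'll grasp the short plate just above the long plate's top.

```bash
python3 - <<'E'
from pp import *
pick(.6282,-.2130,2.04,.0155,clear=.08,up=.17)
move_ptp([.475,-.34,.17],down(2.497-np.pi/2))
E
python3 - <<'E'
from pp import *
c=look("w6","short_tray"); print(current_joint_pos(),current_clock(),current_finger_gap())
E
```

```text
down contact False
gap 0.04771576411890394 grip 30.00009298324585 [ 0.6284 -0.213   0.0156]
lifted gap 0.04754037424562601 F [-0.3766 -0.2136 -6.1395] 31.7
short_tray 0.93 [263.6, 216.2] [ 0.4428 -0.373   0.1565  0.0766 -0.6498]
[-0.7377  0.3889  1.6066  0.0007  1.1461 -0.0962] 32.6167 0.047546710111100385
```

View pics/w6.png

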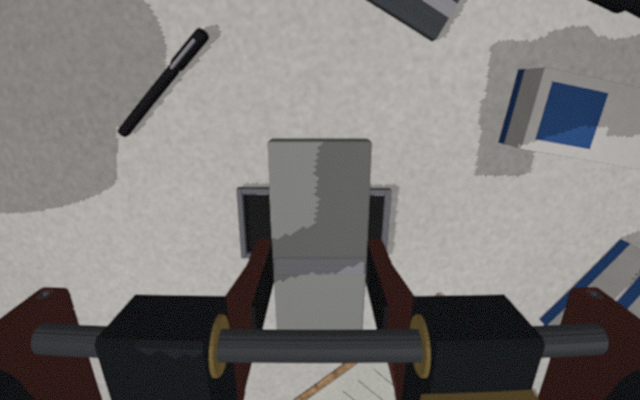

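The plate is held square with its bead between the fingers. The tray now measures 156x77 mm, centre (0.443,-0.373), yaw -0.65. I'll place the plate and then take the long plate.

Run:
```python
from pp import *
y=2.4925
move_ptp([.443,-.3735,.12],down(y))
place(.443,-.3735,y,.0077,.062)
c=look("w7","short_plate_c",.012)
move_ptp([.60,-.15,.22],down(1.997))
c=look("w8","long_plate_c",.006); print(current_clock())
```

```text
touch True [ 0.4428 -0.3733  0.0074] want 0.0077
36.775
short_plate_c 0.56 [320.0, 205.4] [ 0.4422 -0.3733  0.1263  0.0482 -0.6487]
long_plate_c 0.68 [320.0, 215.0] [ 0.6257 -0.2082  0.17    0.056  -1.1435]
38.1333
```

View pics/w7.png

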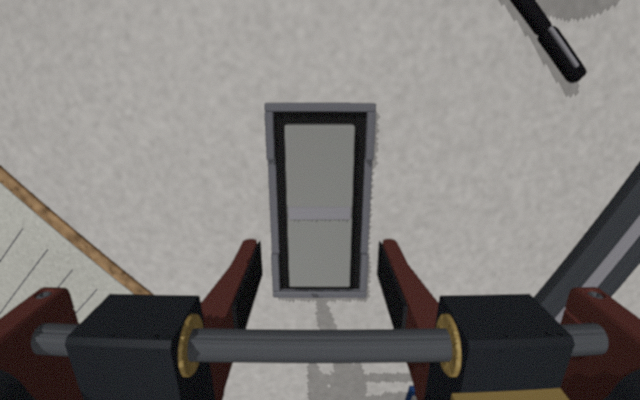

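The short plate sits well centred in its tray, spanning (270–370, 105–295). The long plate is last.

Run:
```python
from pp import *
pick(.6257,-.2082,1.998,.0035,clear=.08,up=.22)
move_ptp([.46,.34,.2],down(.36+np.pi/2))
c=look("w9","long_tray"); print(current_joint_pos(),current_clock(),current_finger_gap())
```

```text
down contact False
gap 0.05558417070659367 grip 30.0001323223114 [ 0.6259 -0.2082  0.0037]
lifted gap 0.055379930372423926 F [ 0.0032  0.3776 -9.1426] 43.0583
long_tray 0.91 [260.6, 141.2] [0.4483 0.3694 0.2006 0.0865 0.3662]
[ 0.5142  0.3406  1.5995 -0.0003  1.2013  0.1556] 45.2167 0.055492471344855625
```

View pics/w9.png

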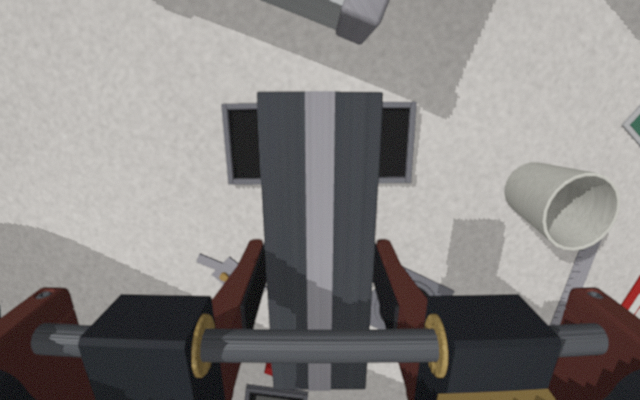

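The long plate is held level with its stripe along the middle. The long tray at (320,143) measures 200x87 mm, centre (0.448,0.369), yaw 0.366. I'll check the clearance to the grey crate at (360,25) and then place it.

Run:
```python
from pp import *
c=capture("wrist"); P=cloud(c)[:50,260:400].reshape(-1,3); P=P[P[:,2]>.02]
# body footprint frame at the placing pose
y=.366; R=np.array([[np.cos(y),np.sin(y)],[-np.sin(y),np.cos(y)]]); L=(P[:,:2]-[.4485,.369])@R.T
print("crate in tray frame, min |y|",np.abs(L[:,1]).min(),"zmax",P[:,2].max())
assert np.abs(L[:,1]).min()>.105
y+=np.pi
move_ptp([.4485,.369,.12],down(y))
place(.4485,.369,y,.0077,.070)
look("w10","long_plate_c",.012)
servo_line([.4485,.369,.22],rate=.2)
move_ptp([.47,.1,.36],down(np.pi))
c=capture("wrist"); s=capture("scene"); d=capture("side"); cv2.imwrite("pics/w11.png",c["image"])
cv2.imwrite("pics/fin.png",cv2.resize(s["image"][140:280,140:540],None,fx=2,fy=2,interpolation=cv2.INTER_CUBIC))
for n,cc in(("scene",s),("side",d)):
  P=cloud(cc)
  for q in("tee_c","pipe_c","torch","cup"):
    for k in silhouettes(n,q)[:2]:
        p=P[k["region"]]; print(n,q,round(k["conf"],2),np.round(k["xy"]),np.nanmedian(p,0),np.nanpercentile(p[:,2],98))
print(current_clock())
```

```text
crate in tray frame, min |y| 0.09746681366936082 zmax 0.10564396750096822Traceback (most recent call last):
  File "<stdin>", line 6, in <module>
AssertionError
```

Run:
```python
from pp import *
y=.366; R=np.array([[np.cos(y),np.sin(y)],[-np.sin(y),np.cos(y)]])
for n in("wrist","scene"):
    P=cloud(capture(n)).reshape(-1,3); P=P[(P[:,2]>.03)&(P[:,2]<.14)]
    L=(P[:,:2]-[.4485,.369])@R.T
    for a in range(-20,20,4):
        m=(L[:,0]*100>a)&(L[:,0]*100<a+4)&(L[:,1]>.08)&(L[:,1]<.4)
        if m.sum(): print(n,a,m.sum(),"min y %.3f"%L[m,1].min(),"zmax %.3f"%P[m,2].max())
```

```text
wrist -4 350 min y 0.118 zmax 0.083
wrist 0 1731 min y 0.097 zmax 0.106
wrist 4 289 min y 0.097 zmax 0.106
scene -20 511 min y 0.245 zmax 0.099
scene -16 396 min y 0.164 zmax 0.099
scene -12 559 min y 0.148 zmax 0.092
scene -8 710 min y 0.133 zmax 0.102
scene -4 763 min y 0.118 zmax 0.102
scene 0 693 min y 0.096 zmax 0.105
scene 4 1105 min y 0.094 zmax 0.105
scene 8 867 min y 0.192 zmax 0.102
scene 12 778 min y 0.297 zmax 0.102
```

The crate corner is 94–97 mm from the tray axis, at about +40 mm along it, and the gripper body reaches 89 mm. That is tight but passable. I'll aim 3–4 mm away from the corner, within tolerance, and descend vertically from high up.

Run:
```python
from pp import *
y=.366; R=np.array([[np.cos(y),np.sin(y)],[-np.sin(y),np.cos(y)]])
X,Y=np.array([.4485,.369])+R.T@[-.004,-.0035]
y+=np.pi
move_ptp([X,Y,.2],down(y))
place(X,Y,y,.0077,.070)
look("w10","long_plate_c",.012)
servo_line([X,Y,.22],rate=.2)
move_ptp([.47,.1,.36],down(np.pi))
c=capture("wrist"); s=capture("scene"); d=capture("side"); cv2.imwrite("pics/w11.png",c["image"])
cv2.imwrite("pics/fin.png",cv2.resize(s["image"][140:280,140:540],None,fx=2,fy=2,interpolation=cv2.INTER_CUBIC))
for n,cc in(("scene",s),("side",d)):
  P=cloud(cc)
  for q in("tee_c","pipe_c","torch","cup"):
    for k in silhouettes(n,q)[:2]:
        p=P[k["region"]]; print(n,q,round(k["conf"],2),np.round(k["xy"]),np.nanmedian(p,0),np.nanpercentile(p[:,2],98))
print(current_clock())
```

```text
touch True [0.4458 0.3642 0.0075] want 0.0077
49.9583
long_plate_c 0.63 [320.2, 193.7] [0.4449 0.3639 0.17   0.0564 0.366 ]
scene tee_c 0.85 [355. 190.] [0.5268 0.1084 0.0101] 0.06189651479300537
scene tee_c 0.66 [309. 193.] [ 0.5359 -0.0067  0.0168] 0.06644510804557155
scene pipe_c 0.68 [401. 214.] [0.6372 0.2143 0.0401] 0.060014629637151276
scene torch 0.76 [320. 239.] [0.7268 0.0146 0.0689] 0.13379816952527446
scene torch 0.18 [182. 172.] [ 0.4513 -0.3717  0.0149] 0.0183925656113721
scene cup 0.89 [491. 228.] [0.6976 0.4057 0.055 ] 0.08438162328959986
side tee_c 0.62 [352. 221.] [0.5225 0.0017 0.0324] 0.06728679548100346
side tee_c 0.27 [305. 310.] [0.6088 0.2364 0.0051] 0.011775470476340477
side pipe_c 0.69 [298. 292.] [0.6223 0.2253 0.0405] 0.061602414922306475
side torch 0.77 [274. 210.] [0.711  0.0274 0.0683] 0.13416785248482033
side cup 0.56 [248. 368.] [0.697  0.3965 0.0435] 0.0863256789231573
side cup 0.18 [374. 366.] [0.4471 0.3665 0.016 ] 0.019751078379740595
52.5667
```

View pics/w10.png

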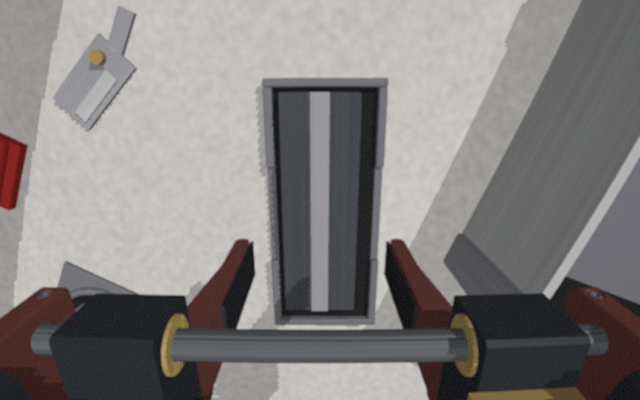

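View pics/w11.png

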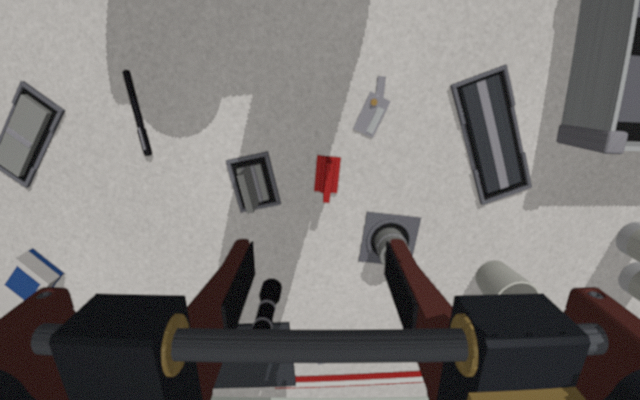

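View pics/fin.png

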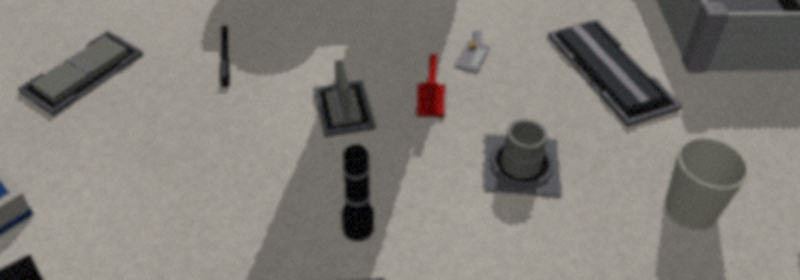

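All four pieces show flat inside their rims: short plate at (80,72), tee at (343,95), pipe at (523,155) and long plate at (612,72). The heights match (tee top 66 mm, pipe top 60 mm), and the torch and cup haven't moved. Because the slack inside every rim is at most 9 mm per side, all of them are within tolerance.

```bash
python3 -c "
from bench import *
sleep(.5); print(close_job())"
```

```text
the job is handed in; nothing more can be done
None
```

I set all four test pieces down flat and upright in their own trays, left the torch and cup where they were, and handed the job in at about 53 s of the 144 s allowed; no verdict was returned.

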